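# Clear the jammed peg from the bag-peg dispenser

## Robot

A 6-joint arm with a two-finger parallel gripper is mounted at the origin on a cart in front of the work surface, level with it; the furniture and walls round the work are solid. World frame = base frame: x ahead of the robot, y to its left, z up, the work surface at z = 0. Lengths are in mm, angles in rad, forces in N, time in s.
With the tool pointing down it reaches from about 300 to 775 mm from the base axis. Payload 14.6 kg.
Tool frame: the origin (TCP) lies between the finger pads; the fingertips stand 11 mm ahead of it and the grasp point (between the pads) lies 8 mm behind it; z points along the fingers, y is the direction in which the jaws open and shut (so a half turn about z gives the same grasp; the last joint's range is limited). The gripper opens to 94 mm and grips with 3 to 60 N. Pads are 16 mm wide; open, the fingers measure 119 mm over their backs; the gripper's body (75 mm by 177 mm) begins 78 mm behind the grasp point.
Start: joints at [-1.242, 0.3, 1.521, -0, 1.321, -0.067], TCP at [212.043, -507.471, 216.446] pointing down, gripper open.
Joint ranges: [-3.03, 3.03], [-0.79, 2.21], [0.23, 2.52], [-1.04, 4.18], [0, 3.07], [-2.55, 2.55]. Speed limits (rad/s): [2.22, 2.22, 2.57, 3.14, 3.14, 3.14].

## Interface

Orientations are given as [roll, pitch, yaw] about the fixed x, y, z axes, in that order (R = Rz(yaw) Ry(pitch) Rx(roll)).
In Python, from cell import * gives the robot as it stands.
- The arm moves only by the tool arm_command, never from a script. Its argument "deltas" is a list of rows, each an object with "xyz": the shift along the world's x, y, z in m, a list of three; "turn": the turn, a rotation vector about the world's x, y, z in rad, a list of three. A call has 1 to 12 rows; each row shifts and turns the commanded pose from where the row before left it; what a row does not reach is not made up. A row lasts 1/8 s, in which the tool goes at most 62.5 mm and 10.7 degrees, less where a joint would pass 70% of its speed; a pose out of reach is approached as far as the arm can. A call with a gripper value outside its range is refused whole. "gripper" is the closure, from 0 (fully open) to 1 (shut), set as the call begins (left out, the last holds). The fingers move at their own pace and stop on an object; "force" is the grip in N (left out, the last holds). Time passes only in rows, so rows that do not move let the fingers close. It gives the time, the measured TCP pose, the force and the opening at its end, in the units of the state.
- read_state(): the state, without advancing time (a new reading comes with each control period).
- camera(name): name is "scene" or "side" or "wrist"; returns a dict with "color" (480x640x3 uint8, red, green, blue), "fx", "fy", "cx", "cy" (pixels), "rvec" (rotation vector, rad) and "tvec" (3), from world to camera coordinates, as OpenCV has them; the wrist camera has in their place "mount" (4x4, takes a point from camera to tool coordinates, whose origin is the TCP and whose axes are the flange's). Camera axes: x right, y down, z forward; pixel columns grow to the right and rows downward; lengths in mm; the calibration is good to about 2 mm. A picture is of the moment at which its call begins: read the wrist's pose just before it. There is no depth.
- sign_off(): hands the job in, once; it reports no verdict.
The state is a dict: "clock": time; "joints": joint angles; "qd": joint speeds; "effort": joint torques, N m; "eef_pos": TCP position; "eef_rot": TCP orientation; "wrist_force": force on the tool from outside, world axes, zero at the start; "moment": the same for the moment, N m; "finger_gap": finger opening in mm.
Only numpy, scipy, OpenCV 4.12 (cv2) and the standard library are available. Lean on these libraries where they do the work, as an engineer would, in place of code of your own. Each camera call takes 0.05 s, during which the arm holds its last target.

## Task

A wooden bag peg has turned crosswise and jammed under the two lips of the white peg dispenser's chute. Slide it back up the chute until it lies wholly on the level landing at the top, then lift it out and lay it flat in the shallow steel tray. Leave the spare peg on the worktop where it is.

Things in the scene. Friction and masses are not known exactly. Their poses are not given: they have to be found in the camera images.
- peg_mid (a point): centre of the jammed wooden peg: a bar 72 mm long (its y axis), 14 wide (x), 12 thick (z), 20 g. At the start it lies flat on the ramp, across it, near chute x = -27 mm and within 3 mm of its mid-line, both ends under the lips, its x axis pointing up the ramp. It stays where it is left, on ramp or landing. Grasp it across its 14 mm width.
- chute: the peg dispenser, white plastic, fixed, 225 mm long, 92 wide. Its x axis points level from low end to high end, y across, z up; origin on the worktop, on the mid-line, under the top edge of the ramp. In its frame (mm): ramp from x -115 to 0, floor height z = 50 + 0.287 x (16 degrees); level landing from x 0 to 106, floor at z 50.
- chute_lane (a point): point on the ramp floor in mid-lane below the jam, at chute x = -75 mm. The lane is open on top and 50 mm wide here (chute x -115 to -52), then widens at 45 degrees to 84 mm at x -35. Walls 20 mm high. Above x -62 to -12 two flat steel lips, 3 mm thick, 20 mm above the ramp floor, cover both sides but leave the middle 50 mm open from above all along.
- chute_landing (a point): centre of the level landing's floor at the high end, at chute x = 53 mm, z = 50 mm. The landing is 106 mm long and 84 mm wide inside, open above, with walls 18 mm high on both sides and at the far end. Overhead: wall cabinets from 0.45 m up beyond world x 0.6 m and, at the left, beyond a line from x 0.64, y 0.15 to x 0.33, y 0.44; at the right a hood from 0.5 m up beyond x 0.5 m.
- tray: shallow open steel tray, fixed to the worktop: outside 110 (its x) by 140 (its y) by 18 mm high, walls and floor 4 mm thick; origin at the centre of its underside, z up. It stands left of the dispenser.
- spare_mid (a point): centre of the spare peg, of the same shape and size as the jammed one, lying on the worktop beside the dispenser, on its far side from the robot. To be left alone.

How it is judged (in metres and radians):
On the way, in this order (a step that is already met when the one before it is completed fails the run):
1. the jammed peg lies on the level landing, clear of the ramp and lips (x of peg_mid in the frame of chute between 0.004 and 0.106 m and z of peg_mid in the frame of chute between 0.048 and 0.065 m), for 0.1 s.
2. it is lifted clear above the landing's walls (z of peg_mid in the frame of chute above 0.072 m).
At the end, for the whole second after the job is handed in: The once jammed peg lies flat (long axis level within about 10 degrees) and released on the floor of the steel tray, its centre inside the tray walls, and the spare peg has not been moved by more than 20 mm (x of peg_mid in the frame of tray between -0.05 and 0.05 m and y of peg_mid in the frame of tray between -0.065 and 0.065 m and angle between peg_mid's own y axis and vertical between 1.4 and 1.74 rad and z of peg_mid in the frame of tray between 0.004 and 0.016 m); the robot touches nothing.
It fails at once if the spare peg is moved by more than 20 mm (distance of spare_mid from where it was at the start of the episode above 0.02 m).
It also fails if it takes over 53 s, if anything falls off the work surface, if the arm or the gripper's body presses on something with over 40 N, if the wrist force passes 120 N, or if a joint passes its speed limit or range.

## Working session

There is one attempt and no reset: what is moved stays moved. The work goes in short steps, Python scripts to look and compute and a tool call to move; the robot and the scene stay as the last step left them, time stands still between calls to the robot, and variables do not carry over. Pictures are saved under pics/ and viewed, and the job is handed in when it is done.

Besides the shell and the picture viewer there is one more tool, called after ">>>" as name(argument=value, ...) on one line, values as JSON. arm_command: Moves the arm, as the interface text tells. Its arguments: {"type":"object","properties":{"deltas":{"type":"array","items":{"type":"object","properties":{"xyz":{"type":"array","items":{"type":"number"}},"turn":{"type":"array","items":{"type":"number"}}}}},"gripper":{"type":"number"},"force":{"type":"number"}},"required":["deltas"]}

```bash
mkdir -p pics
cat > h.py <<'E'
from cell import *
import numpy as np, cv2
def snap(n,f):
    c=camera(n); cv2.imwrite('pics/'+f,c['color'][:,:,::-1]); return c
E
python3 - <<'E'
from h import *
import pickle
s=read_state();print(s)
for n in ('scene','side','wrist'):
    c=snap(n,n+'0.png'); pickle.dump(c,open(n+'0.pkl','wb')); print({k:v for k,v in c.items() if k!='color'})
E
```

```text
{'clock': 0.0, 'joints': array([-1.24160532e+00,  3.00480487e-01,  1.52157680e+00,  4.39431505e-06,
        1.32068608e+00, -6.65673983e-02]), 'qd': array([ 0.00139508, -0.00128021, -0.00054285,  0.00027629, -0.00212935,
       -0.00053645]), 'effort': array([-2.66621682e-04, -5.31802154e+01, -3.52730334e+01,  7.08201667e-02,
        2.44173309e-02, -7.58216947e-05]), 'eef_pos': array([ 211.96490777, -507.24882348,  215.8829802 ]), 'eef_rot': array([-3.14044477e+00, -8.07902500e-05,  3.95757270e-01]), 'wrist_force': array([0.0849625 , 0.02409885, 0.63189144]), 'moment': array([ 0.02290584,  0.02873195, -0.02836749]), 'finger_gap': 93.66734065035702}
{'fx': 610.2939319737544, 'fy': 610.2939319737544, 'cx': 325.6191010062672, 'cy': 250.17546949945222, 'rvec': array([ 2.39654164, -0.48037553,  0.18596786]), 'tvec': array([-513.48793078,  202.53260392,  789.79884538])}
{'fx': 543.8849660421492, 'fy': 543.8849660421492, 'cx': 322.53768675090544, 'cy': 233.36307167885096, 'rvec': array([ 0.59476253, -2.3388108 ,  1.51272748]), 'tvec': array([500.10836145, 174.98987982, 626.23601857])}
{'fx': 332.52430084515487, 'fy': 332.52430084515487, 'cx': 319.48630491160606, 'cy': 238.8170562042982, 'mount': array([[ 4.57231480e-04, -9.58258199e-01, -2.85903857e-01,
         8.33040148e+01],
       [ 9.99999788e-01,  5.70927627e-04, -3.14317888e-04,
        -5.58409113e-01],
       [ 4.64428104e-04, -2.85903652e-01,  9.58258256e-01,
        -1.68714654e+02],
       [ 0.00000000e+00,  0.00000000e+00,  0.00000000e+00,
         1.00000000e+00]])}
```

View pics/scene0.png

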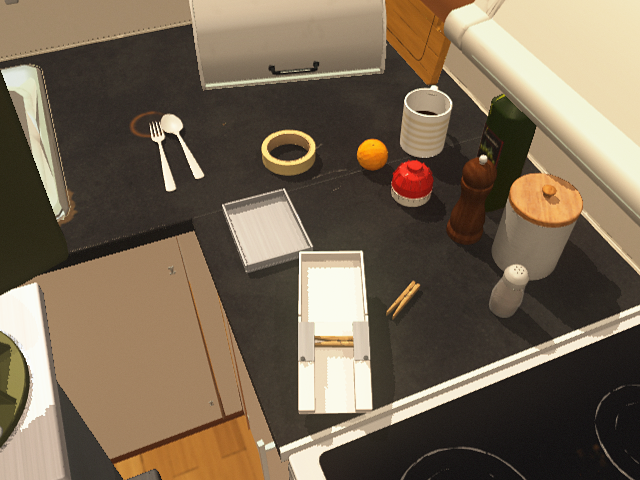

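View pics/side0.png

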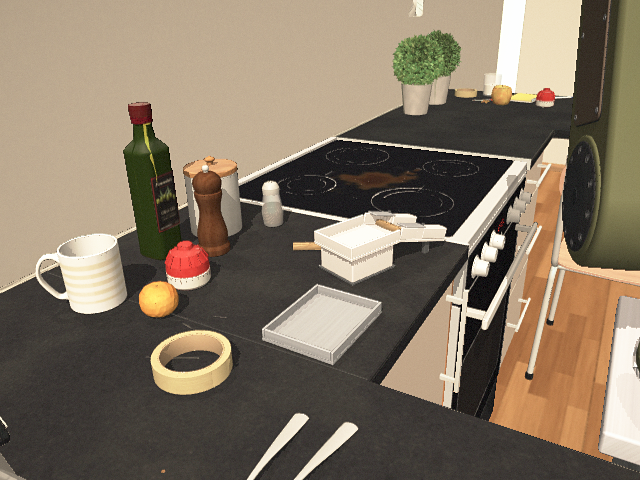

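View pics/wrist0.png

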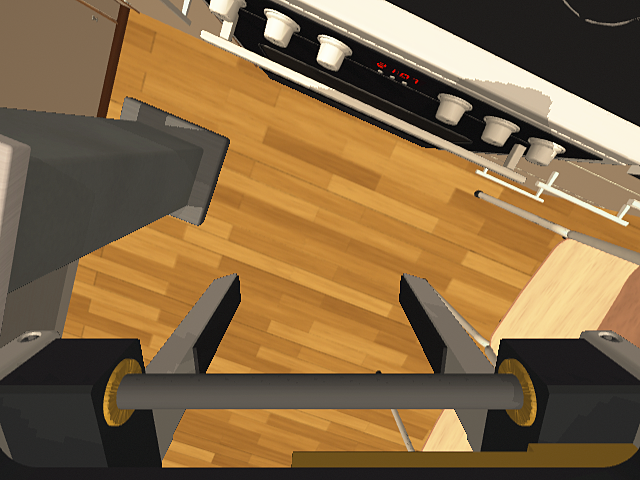

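The scene view shows the chute with its low end at about (335,410), the landing at (335,285), the jammed peg at (335,341), the tray at (267,230) and the spare at (404,300). Next I'll enlarge the image and measure.

```bash
cat >> h.py <<'E'
import pickle
def ray(c,u,v):
    R=cv2.Rodrigues(c['rvec'])[0]; o=-R.T@c['tvec']
    return o, R.T@np.array([(u-c['cx'])/c['fx'],(v-c['cy'])/c['fy'],1])
def onz(c,u,v,z):
    o,d=ray(c,u,v); return o+d*(z-o[2])/d[2]
def proj(c,P):
    return cv2.projectPoints(np.array(P,float).reshape(-1,3),c['rvec'],c['tvec'],np.array([[c['fx'],0,c['cx']],[0,c['fy'],c['cy']],[0,0,1]]),None)[0].reshape(-1,2)
E
python3 - <<'E'
from h import *
c=pickle.load(open('scene0.pkl','rb'))
im=c['color'][:,:,::-1]
cv2.imwrite('pics/s_zoom.png',cv2.resize(im[240:420,270:440],None,fx=3.3,fy=3.3,interpolation=cv2.INTER_CUBIC))
cv2.imwrite('pics/t_zoom.png',cv2.resize(im[180:280,210:320],None,fx=5,fy=5,interpolation=cv2.INTER_CUBIC))
c2=pickle.load(open('side0.pkl','rb'))
cv2.imwrite('pics/side_zoom.png',cv2.resize(c2['color'][200:370,250:460,::-1],None,fx=3.5,fy=3.5,interpolation=cv2.INTER_CUBIC))
for p in [(335,410),(335,341),(335,255),(267,230),(404,300)]: print(p,onz(c,*p,20).round())
E
```

```text
(335, 410) [ 479. -215.   20.]
(335, 341) [ 519. -122.   20.]
(335, 255) [580.  19.  20.]
(267, 230) [501. 108.  20.]
(404, 300) [639. -97.  20.]
```

View pics/s_zoom.png

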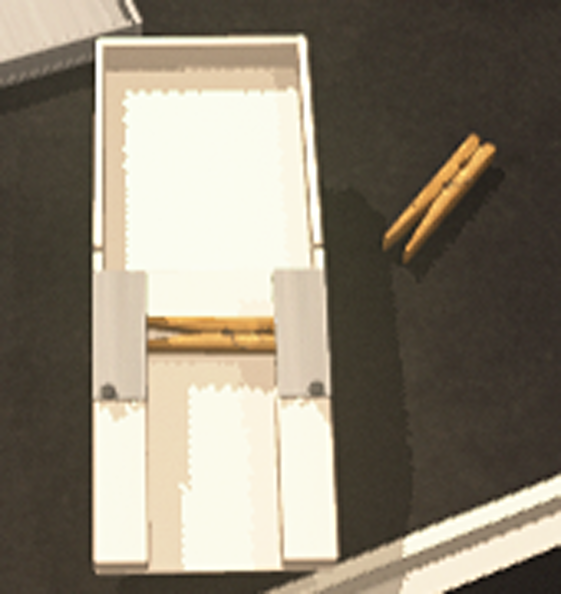

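View pics/t_zoom.png

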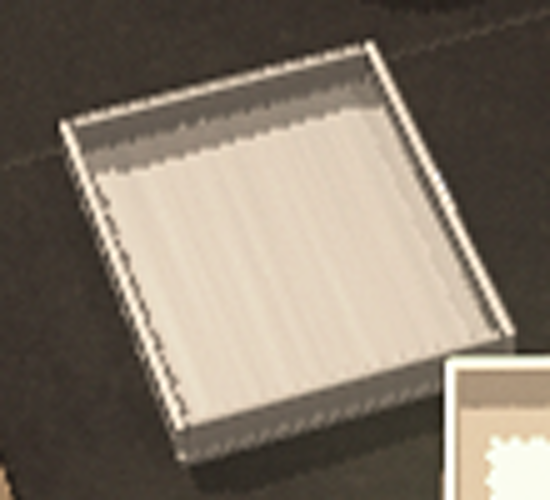

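View pics/side_zoom.png

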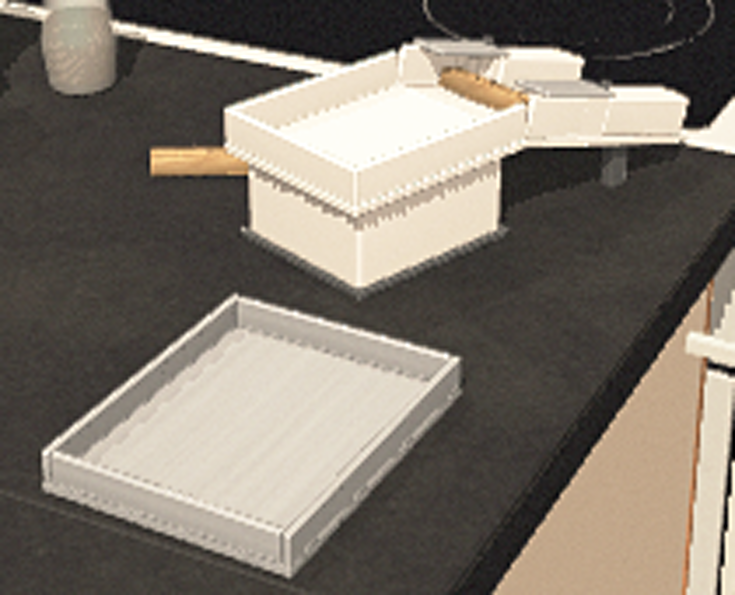

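Run:
```python
from h import *
c=pickle.load(open('scene0.pkl','rb'))
s2=pickle.load(open('side0.pkl','rb'))
z=lambda u,v:(270+(u+.5)/3.3-.5,240+(v+.5)/3.3-.5)
zz=lambda u,v:(250+(u+.5)/3.5-.5,200+(v+.5)/3.5-.5)
t=lambda u,v:(210+(u+.5)/5-.5,180+(v+.5)/5-.5)
FL=onz(c,*z(96,37),68);FR=onz(c,*z(306,35),68)
print('far',FL,FR,np.linalg.norm(FL-FR))
f1,f2=onz(s2,*zz(225,110),68),onz(s2,*zz(356,170),68)
print('side far right,left',f1,f2,np.linalg.norm(f1-f2))
L=onz(c,*z(94,563),37);Rr=onz(c,*z(338,559),37)
print('low',L,Rr,np.linalg.norm(L-Rr))
m=(FL+FR)/2-(L+Rr)/2; print('len',np.hypot(*m[:2]),'yaw',np.degrees(np.arctan2(m[1],m[0])), 'acrossyaw',np.degrees(np.arctan2(*(FL-FR)[1::-1]))-90)
T=[onz(c,*t(*p),18) for p in [(64,124),(370,42),(514,336),(184,430)]]
S=[onz(s2,*zz(*p),18) for p in [(283,538),(44,456),(237,297),(461,359)]]
for n,Q in(('scene',T),('side',S)):
    Q=np.array(Q);print(n,Q.round(1).tolist(),Q.mean(0).round(1),[np.linalg.norm(Q[i]-Q[i-1]).round(1) for i in range(4)])
print('spare',onz(c,*z(440,198),6))
# peg
for p in [(148,336),(274,337)]: print(onz(c,*z(*p),50-27*.287+12))
```

```text
far [518.58926078   9.25190248  68.        ] [603.55809704 -24.68231421  68.        ] 91.49444900461063
side far right,left [599.6104547  -20.52016418  68.        ] [516.1755001   10.07052624  68.        ] 88.86609020525829
low [ 433.72073832 -205.50768471   37.        ] [ 518.35899325 -239.04658172   37.        ] 91.04115448633809
len 230.79768205798018 yaw 68.38090292973877 acrossyaw 68.22959119434324
scene [[452.8, 191.4, 18.0], [559.5, 189.5, 18.0], [555.3, 49.1, 18.0], [449.1, 52.4, 18.0]] [504.2 120.6  18. ] [np.float64(139.0), np.float64(106.7), np.float64(140.5), np.float64(106.3)]
side [[451.8, 196.4, 18.0], [555.9, 193.5, 18.0], [551.8, 54.2, 18.0], [444.9, 57.0, 18.0]] [501.1 125.3  18. ] [np.float64(139.5), np.float64(104.2), np.float64(139.4), np.float64(106.9)]
spare [643.72413857 -87.46411155   6.        ]
[ 485.48600033 -131.94178847   54.251     ]
[ 531.1943165  -151.44074656   54.251     ]
```

>>> arm_command(deltas=[{"xyz":[0.0247,0.0306,0],"turn":[0,0,-0.0646]},{"xyz":[0.0247,0.0306,0],"turn":[0,0,-0.0646]},{"xyz":[0.0247,0.0306,0],"turn":[0,0,-0.0646]},{"xyz":[0.0247,0.0306,0],"turn":[0,0,-0.0646]},{"xyz":[0.0247,0.0306,0],"turn":[0,0,-0.0646]},{"xyz":[0.0247,0.0306,0],"turn":[0,0,-0.0646]},{"xyz":[0.0247,0.0306,0],"turn":[0,0,-0.0646]},{"xyz":[0.0247,0.0306,0],"turn":[0,0,-0.0646]},{"xyz":[0.0247,0.0306,-0.006],"turn":[0,0,-0.0646]},{"xyz":[0.0247,0.0306,-0.007],"turn":[0,0,-0.0646]},{"xyz":[0.0247,0.0306,-0.007],"turn":[0,0,-0.0646]},{"xyz":[0.0247,0.0306,-0.006],"turn":[0,0,-0.0646]}], gripper=0.6)

```text
clock: 1.65
eef_pos: [509.0, -139.1, 190.0]
eef_rot: [3.142, 0.0, -0.382]
wrist_force: [0.0, -0.2, 0.4]
finger_gap: 37.5
```

>>> arm_command(deltas=[{"xyz":[0,0,0]},{"xyz":[0,0,0]}])

```text
validation failed for argument at $.de...
```

```bash
cat >> h.py <<'E'
from scipy.spatial.transform import Rotation as Ro
def wristcam(f):
    s=read_state(); c=snap('wrist',f)
    T=np.eye(4);T[:3,:3]=Ro.from_euler('xyz',s['eef_rot']).as_matrix();T[:3,3]=s['eef_pos']
    W=np.linalg.inv(T@np.array(c['mount'])); c['rvec']=cv2.Rodrigues(W[:3,:3])[0].ravel(); c['tvec']=W[:3,3]
    pickle.dump(c,open(f+'.pkl','wb')); return s,c
E
python3 - <<'E'
from h import *
s,c=wristcam('w1.png');print(s['eef_pos'],s['eef_rot'],s['finger_gap'],s['joints'],s['clock'])
E
```

```text
[ 509.02793916 -139.13432957  190.0204319 ] [ 3.14154519e+00  4.41716190e-04 -3.81547391e-01] 37.48312756394875 [-3.36215852e-01  2.73977237e-01  1.61762205e+00 -2.88698992e-05
  1.25043678e+00  1.61613695e+00] 1.65
```

View pics/w1.png

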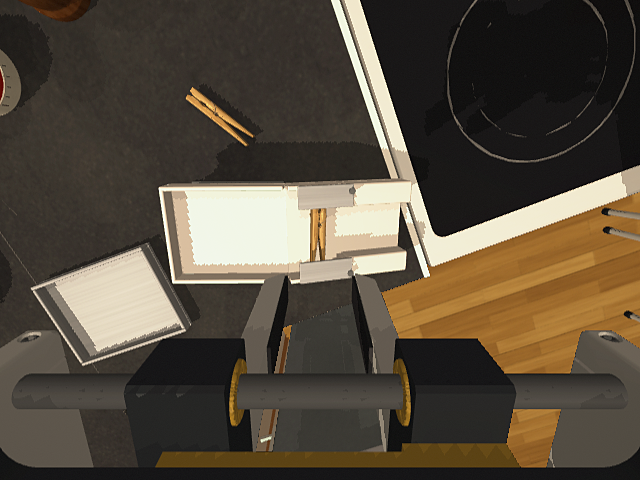

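The wrist view shows the peg at about (318,234) between the lips, the landing on the left, and the fingers at the bottom, lined up with the chute. I'll measure from a zoomed crop.

Run:
```python
from h import *
c=pickle.load(open('w1.png.pkl','rb'))
cv2.imwrite('pics/w1z.png',cv2.resize(c['color'][170:300,150:420,::-1],None,fx=2.9,fy=2.9,interpolation=cv2.INTER_CUBIC))
```

```text
(no output)
```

View pics/w1z.png

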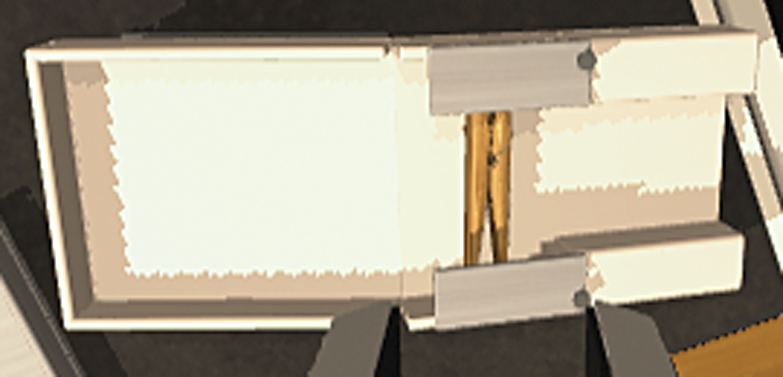

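```bash
cat > m.py <<'E'
from h import *
a=np.radians(68.3);u=np.array([np.cos(a),np.sin(a),0]);v=np.array([-u[1],u[0],0]);O=np.array([519.3,-108.7,0])
def ch(P): P=P-O; return np.array([P@u,P@v,P[2]]).round(1)
def plane(c,p,h): # height h perpendicular above ramp (a=16deg), h over plane z=50+.287x
    n=np.array([0,0,1])*np.cos(np.radians(16))-u*np.sin(np.radians(16)); P0=O+[0,0,50]+n*h
    o,d=ray(c,*p); return o+d*((P0-o)@n)/(d@n)
E
python3 - <<'E'
from m import *
c=pickle.load(open('w1.png.pkl','rb'))
z=lambda p:(150+(p[0]+.5)/2.9-.5,170+(p[1]+.5)/2.9-.5)
for p in [(28,49),(67,328)]: P=onz(c,*z(p),68);print('far',P.round(1),ch(P))
for p in [(400,55),(400,305)]: print('edge',ch(onz(c,*z(p),50)))
for p in [(428,47),(430,114),(590,104),(590,42),(436,268),(586,255),(437,331),(588,300)]: print('lip',ch(plane(c,z(p),23)))
print('peg top');
for p in [(466,190),(511,190),(465,262),(508,262),(467,114),(511,114)]: print(ch(plane(c,z(p),12)))
for p in [(755,35),(742,232),(743,288),(755,92)]: print('low',ch(plane(c,z(p),20)))
s=pickle.load(open('scene0.pkl','rb'))
z3=lambda u,v:(270+(u+.5)/3.3-.5,240+(v+.5)/3.3-.5)
for p in [(210,318),(210,352)]: print('peg scene',ch(plane(s,z3(*p),12)))
for p in [(95,270),(147,270),(274,270),(322,270),(94,398),(328,398)]: print('lip scene',ch(plane(s,z3(*p),23)))
E
```

```text
far [601.5 -25.6  68. ] [107.6 -45.7  68. ]
far [516.9   8.1  68. ] [107.6  45.5  68. ]
edge [ -2.4 -41.1  50. ]
edge [ 0.2 45.1 50. ]
lip [-12.8 -46.3  70.3]
lip [-12.9 -26.   70.2]
lip [-63.  -26.2  55.9]
lip [-62.4 -45.8  56. ]
lip [-13.8  24.   70. ]
lip [-63.   24.8  55.9]
lip [-13.7  45.9  70. ]
lip [-64.1  41.1  55.5]
peg top
[-23.2   2.2  55.8]
[-38.    3.5  51.6]
[-22.6  27.2  56. ]
[-37.1  28.7  51.9]
[-23.8 -23.   55.7]
[-37.9 -22.1  51.6]
low [-119.   -45.5   36.7]
low [-119.7   23.4   36.5]
low [-121.7   44.8   35.9]
low [-120.6  -26.4   36.2]
peg scene [-26.5  -1.8  54.9]
peg scene [-39.8  -1.5  51.1]
lip scene [-13.3  43.5  70.1]
lip scene [-13.6  22.9  70. ]
lip scene [-14.2 -27.2  69.9]
lip scene [-14.4 -46.2  69.8]
lip scene [-62.6  43.8  56. ]
lip scene [-63.8 -46.2  55.6]
```

>>> arm_command(deltas=[{"xyz":[-0.0018,-0.0035,-0.0192],"turn":[0.0649,-0.0258,0]},{"xyz":[-0.0018,-0.0035,-0.0192],"turn":[0.0649,-0.0258,0]},{"xyz":[-0.0018,-0.0035,-0.0192],"turn":[0.0649,-0.0258,0]},{"xyz":[-0.0019,-0.0034,-0.0191],"turn":[0.0649,-0.0258,0]},{"xyz":[0,0,0],"turn":[0,0,0]},{"xyz":[0,0,0],"turn":[0,0,0]}])

```text
clock: 2.45
eef_pos: [501.5, -154.2, 114.5]
eef_rot: [-2.864, -0.0, -0.379]
wrist_force: [0.2, 0.3, 0.6]
finger_gap: 37.6
```

Run:
```python
from h import *
s,c=wristcam('w2.png');print(s['eef_pos'],s['eef_rot'],s['finger_gap'],s['clock'])
R=Ro.from_euler('xyz',s['eef_rot']).as_matrix();print(R)
snap('scene','s2.png')
```

```text
[ 501.46207923 -154.16742629  114.46167914] [-2.86371924e+00 -3.72198439e-04 -3.79183759e-01] 37.57008058763989 2.45
[[ 9.28967023e-01 -3.55868413e-01  1.01872193e-01]
 [-3.70162306e-01 -8.93370592e-01  2.54693644e-01]
 [ 3.72198430e-04 -2.74311242e-01 -9.61640891e-01]]
```

View pics/w2.png

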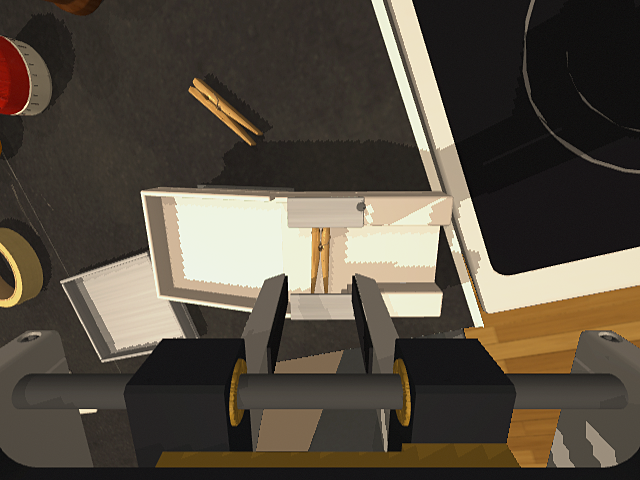

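>>> arm_command(deltas=[{"xyz":[0.0012,0.003,-0.0115],"turn":[0,0,0]},{"xyz":[0.0012,0.003,-0.0115],"turn":[0,0,0]},{"xyz":[0.0012,0.003,-0.0115],"turn":[0,0,0]},{"xyz":[0.0012,0.003,-0.0115],"turn":[0,0,0]},{"xyz":[0.0008,0.002,-0.007],"turn":[0,0,0]},{"xyz":[0,0,0],"turn":[0,0,0]}])

```text
clock: 3.3
eef_pos: [506.6, -139.9, 60.2]
eef_rot: [-2.862, 0.001, -0.379]
wrist_force: [-0.6, 0.2, -0.2]
finger_gap: 38.0
```

Run:
```python
from h import *
s,c=wristcam('w3.png');print(s['eef_pos'],s['eef_rot'],s['wrist_force'],s['clock'])
c=snap('side','side3.png');cv2.imwrite('pics/side3z.png',cv2.resize(c['color'][140:300,290:480,::-1],None,fx=3.5,fy=3.5,interpolation=cv2.INTER_CUBIC))
```

```text
[ 506.58765564 -139.94007626   60.21801775] [-2.86212022e+00  1.20643399e-03 -3.79176791e-01] [-0.5800467   0.15968251 -0.17065435] 3.3
```

View pics/side3z.png

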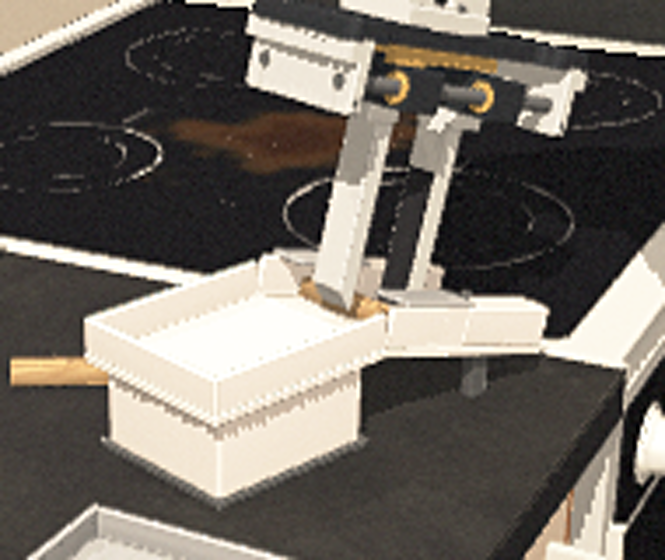

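View pics/w3.png

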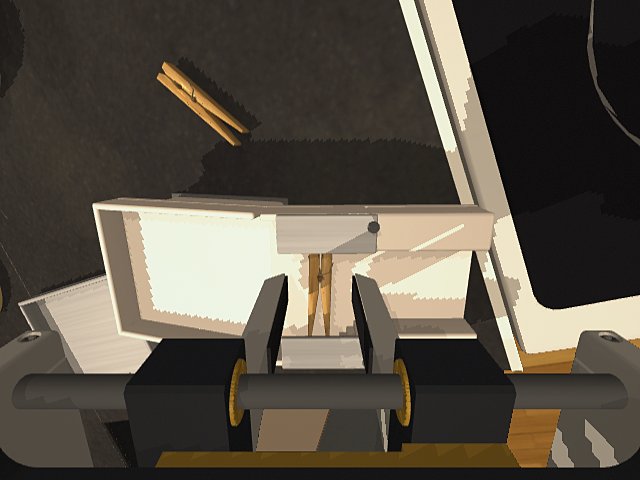

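Peg is centred between the fingers (column 320). I'll creep down 4.5 mm and close.

>>> arm_command(deltas=[{"xyz":[0.0002,0.0006,-0.0023],"turn":[0,0,0]},{"xyz":[0.0002,0.0006,-0.0022],"turn":[0,0,0]},{"xyz":[0,0,0],"turn":[0,0,0]},{"xyz":[0,0,0],"turn":[0,0,0]}])

```text
clock: 3.9
eef_pos: [507.2, -139.0, 56.3]
eef_rot: [-2.862, 0.0, -0.379]
wrist_force: [-1.2, -1.1, -0.2]
finger_gap: 37.6
```

>>> arm_command(deltas=[{"xyz":[0,0,0],"turn":[0,0,0]},{"xyz":[0,0,0],"turn":[0,0,0]},{"xyz":[0,0,0],"turn":[0,0,0]},{"xyz":[0,0,0],"turn":[0,0,0]},{"xyz":[0,0,0],"turn":[0,0,0]},{"xyz":[0,0,0],"turn":[0,0,0]}], gripper=1.0, force=20)

```text
clock: 4.65
eef_pos: [507.2, -139.0, 56.3]
eef_rot: [-2.862, 0.0, -0.379]
wrist_force: [-0.1, -0.2, 1.1]
finger_gap: 14.8
```

>>> arm_command(deltas=[{"xyz":[-0.0002,-0.0005,0.002],"turn":[0,0,0]},{"xyz":[0.0033,0.0082,0.0025],"turn":[0,0,0]},{"xyz":[0.0033,0.0082,0.0025],"turn":[0,0,0]},{"xyz":[0.0033,0.0082,0.0025],"turn":[0,0,0]},{"xyz":[0.0033,0.0082,0.0025],"turn":[0,0,0]},{"xyz":[0.0033,0.0082,0.0025],"turn":[0,0,0]},{"xyz":[0.0033,0.0082,0.0025],"turn":[0,0,0]},{"xyz":[0,0,0],"turn":[0,0,0]}])

```text
clock: 5.65
eef_pos: [527.0, -89.7, 73.4]
eef_rot: [-2.862, -0.0, -0.379]
wrist_force: [-0.3, 0.3, -1.0]
finger_gap: 14.6
```

>>> arm_command(deltas=[{"xyz":[0.0027,0.0067,-0.0003],"turn":[-0.0649,0.0258,0]},{"xyz":[0.0027,0.0067,-0.0003],"turn":[-0.0649,0.0258,0]},{"xyz":[0.0027,0.0067,-0.0003],"turn":[-0.0649,0.0258,0]},{"xyz":[0.0027,0.0067,-0.0003],"turn":[-0.0649,0.0258,0]},{"xyz":[0,0,0],"turn":[0,0,0]}])

```text
clock: 6.28
eef_pos: [537.7, -62.7, 71.9]
eef_rot: [-3.141, 0.0, -0.378]
wrist_force: [0.6, 0.1, 0.8]
finger_gap: 14.6
```

Run:
```python
from h import *
s,c=wristcam('w4.png');print(s['eef_pos'],s['eef_rot'],s['wrist_force'],s['finger_gap'],s['clock'])
c=snap('side','side4.png');cv2.imwrite('pics/side4z.png',cv2.resize(c['color'][140:300,290:480,::-1],None,fx=3.5,fy=3.5,interpolation=cv2.INTER_CUBIC))
```

```text
[537.71437226 -62.6859872   71.89697131] [-3.14125114e+00  2.05323202e-04 -3.77642580e-01] [0.60600456 0.05270641 0.79435935] 14.613900631377852 6.275
```

View pics/side4z.png

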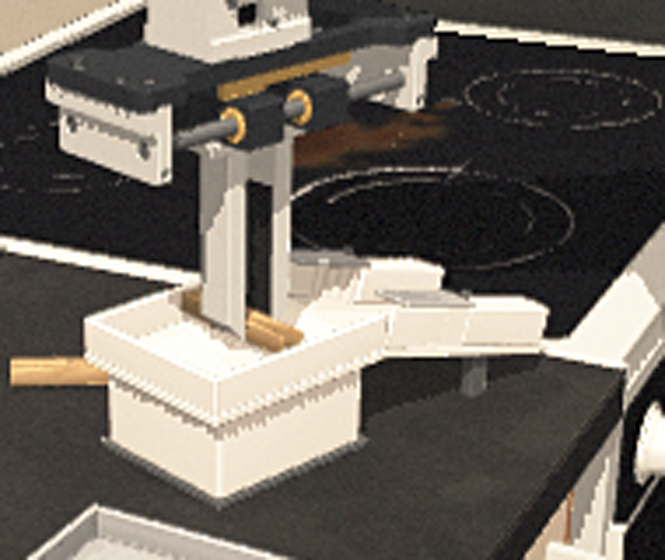

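View pics/w4.png

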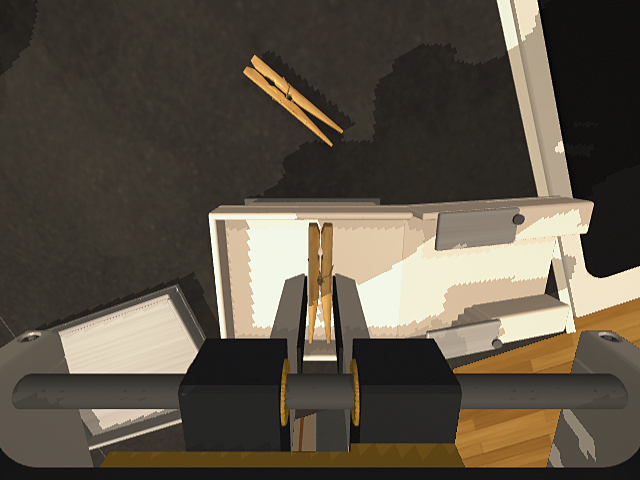

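Peg is held level over the landing, clear of the lips. Next I lower it to the floor.

>>> arm_command(deltas=[{"xyz":[0,0,-0.002],"turn":[0,0,0]},{"xyz":[0,0,-0.002],"turn":[0,0,0]},{"xyz":[0,0,-0.001],"turn":[0,0,0]},{"xyz":[0,0,-0.001],"turn":[0,0,0]},{"xyz":[0,0,0],"turn":[0,0,0]}])

```text
clock: 7.0
eef_pos: [537.5, -63.5, 66.0]
eef_rot: [-3.142, 0.0, -0.379]
wrist_force: [-0.3, -0.6, -0.8]
finger_gap: 14.8
```

>>> arm_command(deltas=[{"xyz":[0,0,-0.0007],"turn":[0,0,0]},{"xyz":[0,0,0],"turn":[0,0,0]},{"xyz":[0,0,0],"turn":[0,0,0]}])

```text
clock: 7.38
eef_pos: [537.6, -63.5, 65.4]
eef_rot: [-3.142, -0.0, -0.379]
wrist_force: [-0.4, -0.2, -0.2]
finger_gap: 14.4
```

>>> arm_command(deltas=[{"xyz":[0,0,-0.001],"turn":[0,0,0]},{"xyz":[0,0,0],"turn":[0,0,0]},{"xyz":[0,0,0],"turn":[0,0,0]}])

```text
clock: 7.75
eef_pos: [537.6, -63.5, 64.7]
eef_rot: [-3.142, -0.0, -0.379]
wrist_force: [-2.4, 0.6, 6.2]
finger_gap: 14.4
```

>>> arm_command(deltas=[{"xyz":[0,0,-0.001],"turn":[0,0,0]},{"xyz":[0,0,0],"turn":[0,0,0]},{"xyz":[0,0,0],"turn":[0,0,0]}])

```text
clock: 8.12
eef_pos: [537.7, -63.5, 64.6]
eef_rot: [-3.142, -0.001, -0.379]
wrist_force: [-7.9, 0.6, 16.3]
finger_gap: 14.4
```

>>> arm_command(deltas=[{"xyz":[0,0,0.005],"turn":[0,0,0]},{"xyz":[0,0,0.015],"turn":[0,0,0]},{"xyz":[0,0,0.02],"turn":[0,0,0]},{"xyz":[0,0,0.02],"turn":[0,0,0]},{"xyz":[0,0,0.02],"turn":[0,0,0]},{"xyz":[0,0,0],"turn":[0,0,0]}])

```text
clock: 8.88
eef_pos: [538.3, -63.6, 145.1]
eef_rot: [-3.141, -0.003, -0.379]
wrist_force: [-0.4, 0.2, -0.7]
finger_gap: 14.5
```

>>> arm_command(deltas=[{"xyz":[-0.004,0.0207,0],"turn":[0,0,0]},{"xyz":[-0.004,0.0207,0],"turn":[0,0,0]},{"xyz":[-0.004,0.0207,0],"turn":[0,0,0]},{"xyz":[-0.004,0.0207,0],"turn":[0,0,0]},{"xyz":[-0.004,0.0207,0],"turn":[0,0,0]},{"xyz":[-0.004,0.0207,0],"turn":[0,0,0]},{"xyz":[-0.004,0.0207,0],"turn":[0,0,0]},{"xyz":[-0.004,0.0207,-0.01],"turn":[0,0,0]},{"xyz":[-0.003,0.0207,-0.01],"turn":[0,0,0]},{"xyz":[0,0,-0.02],"turn":[0,0,0]},{"xyz":[0,0,-0.02],"turn":[0,0,0]},{"xyz":[0,0,0],"turn":[0,0,0]}])

```text
clock: 10.38
eef_pos: [501.0, 123.4, 81.6]
eef_rot: [3.14, 0.003, -0.379]
wrist_force: [-1.4, 0.1, 0.2]
finger_gap: 14.6
```

Run:
```python
from h import *
s,c=wristcam('w5.png');print(s['eef_pos'],s['eef_rot'],s['wrist_force'],s['finger_gap'],s['clock'],s['joints'])
snap('side','side5.png');snap('scene','s5.png')
```

```text
[501.02695828 123.4344857   81.64929549] [ 3.13968987  0.00324342 -0.37878217] [-1.44870612  0.11176383  0.24048555] 14.587309887060542 10.375 [1.70528311e-01 3.84008722e-01 1.74920886e+00 8.31691791e-05
 1.01213478e+00 2.12005951e+00]
```

View pics/side5.png

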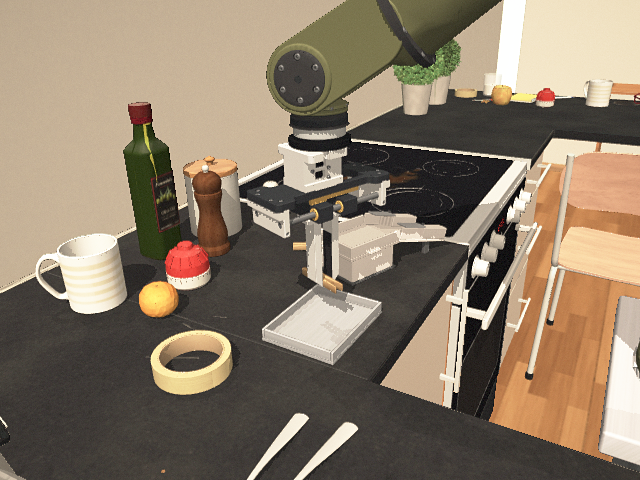

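View pics/w5.png

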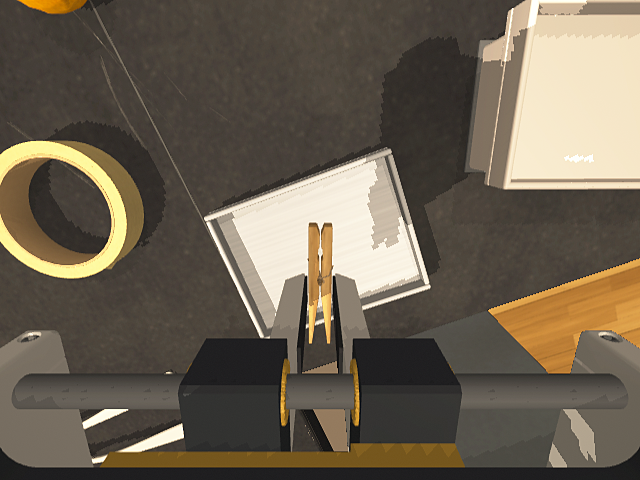

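The peg is level over the tray. I lower it.

>>> arm_command(deltas=[{"xyz":[0,0,-0.015],"turn":[0,0,0]},{"xyz":[0,0,-0.015],"turn":[0,0,0]},{"xyz":[0,0,-0.015],"turn":[0,0,0]},{"xyz":[0,0,-0.009],"turn":[0,0,0]},{"xyz":[0,0,-0.004],"turn":[0,0,0]},{"xyz":[0,0,-0.002],"turn":[0,0,0]},{"xyz":[0,0,0],"turn":[0,0,0]}])

```text
clock: 11.4
eef_pos: [502.7, 122.9, 23.5]
eef_rot: [-3.141, -0.0, -0.379]
wrist_force: [-0.1, 0.5, 0.2]
finger_gap: 15.0
```

>>> arm_command(deltas=[{"xyz":[0,0,-0.001],"turn":[0,0,0]},{"xyz":[0,0,-0.001],"turn":[0,0,0]},{"xyz":[0,0,0],"turn":[0,0,0]}])

```text
clock: 11.78
eef_pos: [502.5, 122.8, 21.3]
eef_rot: [-3.142, 0.0, -0.379]
wrist_force: [-0.2, -0.3, -0.4]
finger_gap: 14.6
```

>>> arm_command(deltas=[{"xyz":[0,0,-0.001],"turn":[0,0,0]},{"xyz":[0,0,-0.001],"turn":[0,0,0]},{"xyz":[0,0,0],"turn":[0,0,0]},{"xyz":[0,0,0],"turn":[0,0,0]}])

```text
clock: 12.28
eef_pos: [502.5, 122.8, 19.3]
eef_rot: [3.142, 0.0, -0.379]
wrist_force: [0.5, 0.0, 0.3]
finger_gap: 14.7
```

>>> arm_command(deltas=[{"xyz":[0,0,-0.0005],"turn":[0,0,0]},{"xyz":[0,0,0],"turn":[0,0,0]},{"xyz":[0,0,0],"turn":[0,0,0]}])

```text
clock: 12.65
eef_pos: [502.5, 122.8, 18.8]
eef_rot: [-3.142, 0.0, -0.379]
wrist_force: [-0.2, 0.0, -0.5]
finger_gap: 14.8
```

>>> arm_command(deltas=[{"xyz":[0,0,-0.0007],"turn":[0,0,0]},{"xyz":[0,0,0],"turn":[0,0,0]},{"xyz":[0,0,0],"turn":[0,0,0]}])

```text
clock: 13.02
eef_pos: [502.6, 122.8, 18.6]
eef_rot: [-3.142, -0.0, -0.379]
wrist_force: [-3.9, -1.3, 8.4]
finger_gap: 14.7
```

>>> arm_command(deltas=[{"xyz":[0,0,0],"turn":[0,0,0]},{"xyz":[0,0,0],"turn":[0,0,0]},{"xyz":[0,0,0],"turn":[0,0,0]},{"xyz":[0,0,0],"turn":[0,0,0]}], gripper=0.65)

```text
clock: 13.52
eef_pos: [502.5, 122.8, 18.1]
eef_rot: [3.142, 0.0, -0.379]
wrist_force: [0.3, -0.6, -0.2]
finger_gap: 32.8
```

>>> arm_command(deltas=[{"xyz":[0,0,0.01],"turn":[0,0,0]},{"xyz":[0,0,0.025],"turn":[0,0,0]},{"xyz":[0,0,0.04],"turn":[0,0,0]},{"xyz":[0,0,0.04],"turn":[0,0,0]},{"xyz":[0,0,0.02],"turn":[0,0,0]},{"xyz":[0,0,0],"turn":[0,0,0]},{"xyz":[0,0,0],"turn":[0,0,0]}])

```text
clock: 14.4
eef_pos: [502.1, 122.8, 152.4]
eef_rot: [3.141, 0.001, -0.379]
wrist_force: [-0.5, -0.1, -0.5]
finger_gap: 33.0
```

Run:
```python
from h import *
s,c=wristcam('w6.png');print(s['eef_pos'],s['wrist_force'],s['finger_gap'],s['clock'])
snap('side','side6.png');snap('scene','s6.png')
```

```text
[502.1414945  122.76026565 152.36218421] [-0.45103527 -0.06243999 -0.53139131] 33.03546310605217 14.4
```

View pics/side6.png

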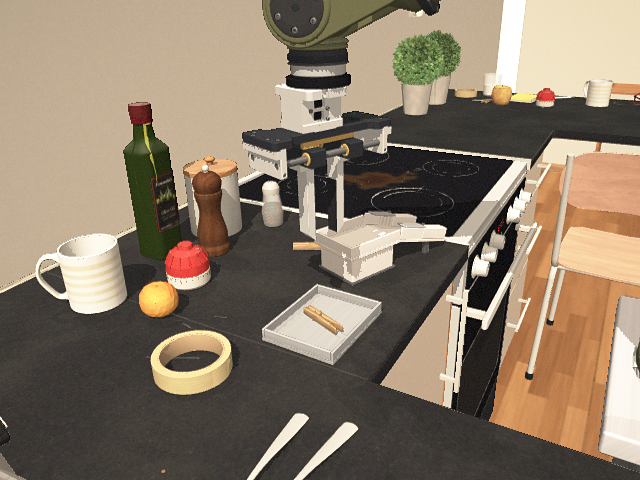

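View pics/w6.png

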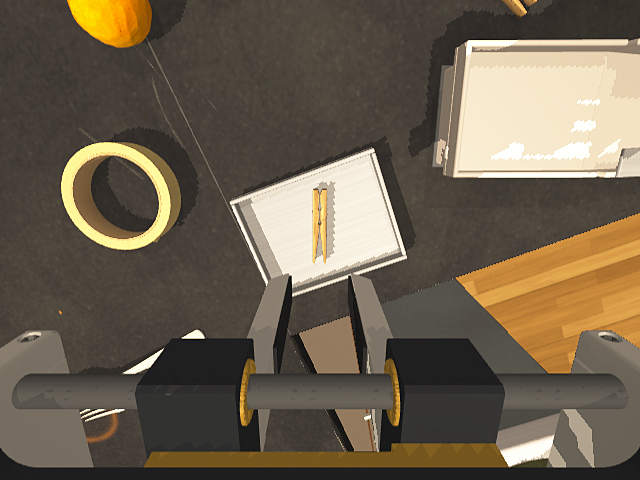

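The side view shows the peg lying flat in the middle of the tray at about (323,319), and the wrist view shows it at (320,225). The gripper is empty and clear. The spare is unchanged at (306,245) in the side view, so I'm handing in.

```bash
python3 -c "
from cell import *
print(sign_off())"
```

```text
the job is handed in; nothing more can be done
None
```

The once-jammed peg now lies flat and released near the middle of the steel tray, and I handed the job in at about 14.5 s of the 53 s allowed.

- **How it went:** I gripped the peg across its width with the tool tilted to the 16° ramp and drew it up under the lips, raised about 2 mm off the floor. I set it down level on the landing, lifted it clear of the walls, then lowered it into the tray until it touched and let go.
- **Last checks:** The side and wrist pictures show the peg flat on the tray floor. The gripper was empty, about 13 cm above it, with only sensor noise on the wrist force. The spare peg looks unmoved in the side view, judged by eye rather than measured again. The highest wrist force I saw was about 18 N, when pressing the peg lightly onto the landing.
- **Disagreements:** The scene and side cameras differed by about 3–5 mm on the tray's centre, so I aimed midway between them. My first fix of the chute's origin was off by about 1.5 mm along its length. I corrected it from the wrist view before gripping. No check failed.

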